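# Lift the lever from its case and hold it over the fixture

## Robot

A 6-joint arm with a two-finger parallel gripper is mounted at the origin on a cart in front of the work surface, level with it; the furniture and walls round the work are solid. World frame = base frame: x ahead of the robot, y to its left, z up, the work surface at z = 0. Lengths are in mm, angles in rad, forces in N, time in s.
With the tool pointing down it reaches from about 350 to 925 mm from the base axis. Payload 6.4 kg.
Tool frame: the origin (TCP) lies at the very end of the fingers, on their centre line; the grasp point (between the pads) lies 19 mm behind it; z points along the fingers, y is the line along which they close (so a half turn about z gives the same grasp; the last joint's range is limited). The gripper opens to 94 mm and grips with 3 to 60 N. Pads are 16 mm wide; open, the fingers measure 119 mm over their backs; the gripper's body (75 mm by 177 mm) begins 78 mm behind the grasp point.
Start: joints at [1.004, 0.245, 1.558, -0, 1.339, -0.174], TCP at [248.803, 600.509, 205.455] pointing down, gripper open.
Joint ranges: [-3.13, 3.13], [-1.02, 2.26], [0.13, 2.54], [-0.95, 4.09], [0.21, 2.88], [-2.74, 2.74]. Speed limits (rad/s): [2.57, 2.57, 3.14, 3.14, 3.14, 3.14].

## Interface

Orientations are given as [roll, pitch, yaw] about the fixed x, y, z axes, in that order (R = Rz(yaw) Ry(pitch) Rx(roll)).
In Python, from workcell import manip, camrig, order gives the robot as it stands (manip), with the cameras (camrig) and the job (order).
- The arm moves only by the shell command python3 jog.py 'ROWS' [FORCE]. ROWS is 1 to 12 rows, parted by semicolons, with the numbers parted by spaces; each row has 7 numbers: a rotation vector rx, ry, rz in units of 0.05 rad, then dx, dy, dz in units of 20 mm, then the opening from 0.0 (shut) to 1.0 (fully open); each row is the pose to reach, as a shift and turn from the pose commanded when the command began, along the tool's axes at that moment; what a row does not reach only later rows make up. A row lasts 1/8 s, in which the tool goes at most 62.5 mm and 0.188 rad, less where a joint would pass 70% of its speed; a pose out of reach is approached as far as the arm can. The fingers move at their own pace and stop on an object; FORCE is the grip in N (left out, the last holds). Time passes only in rows, so rows that do not move let the fingers close. It prints the time, the measured TCP pose, the force, the opening and the grip force at its end. Input that does not fit is refused with a message, and nothing moves.
- manip.state(): the state, without advancing time (a new reading comes with each control period).
- camrig.capture(name): name is "scene" or "top" or "wrist"; returns the picture (384x512x3 uint8, red, green, blue); there is no depth.
- camrig.camera_info(name): a dict with "fx", "fy", "cx", "cy" (pixels), "cam_to_world" (4x4, takes a point from camera to world coordinates); the wrist camera has in their place "T_tool_cam" (4x4, takes a point from camera to tool coordinates, whose origin is the TCP and whose axes are the flange's). Camera axes: x right, y up, looking along -z (the intrinsics and any distortion apply to the point x, -y, -z); pixel columns grow to the right and rows downward; lengths in mm; the calibration is good to about 2 mm. The wrist camera is an equidistant fisheye: a pixel r from the principal point sees the ray r / f radians off the axis. A picture is of the moment at which its call begins: read the wrist's pose just before it. camera_info takes no time and is no camera call.
- order.hand_in(): hands the job in; it is judged then, once.
The state is a dict: "clock": time; "joints": joint angles; "joint_velocities": joint speeds; "effort": joint torques, N m; "ee_pos": TCP position; "tool_rot": TCP orientation; "wrist_force": force on the tool from outside, world axes, zero at the start; "moment": the same for the moment, N m; "grip_width": opening from 0.0 (shut) to 1.0 (fully open); "gripper_force": force on a finger pad.
Only numpy, scipy, OpenCV 4.12 (cv2) and the standard library are available. Lean on these libraries where they do the work, as an engineer would, in place of code of your own. Each camera call takes 0.05 s, during which the arm holds its last target. There are 200 camera calls.

## Task

Lift the loose lid off the grey case by its knob and set it down flat, knob up, on the bare table. Then take the one-sided steel lever out of the case by its balance point and hold it level over the aluminium fixture, bored boss above the thick pin and small eye above the thin pin, about 3 cm clear of the pin tips and without touching the fixture. Finish while still holding it there; set the lid down without dropping it, do not drop the lever, and leave the lens tube, the dropper bottle and the round optic box where they are.

Things in the scene. Friction and masses are not known exactly. Their poses are not given: they have to be found in the camera images.
- case: Open grey case fixed on the table, 178 (x) x 98 (y) x 54 (z) mm, walls and floor 4 mm. Origin: centre of its underside, x along its length. Two black rests under boss and eye carry the lever 22 mm above the table; between them the bar stands free over the floor. The lever lies along x, boss at -x (toward the robot), its bore 57 mm from the case centre.
- lid: Loose blue lid of the case, plate 182 (x) x 102 (y) x 4 mm, 0.13 to 0.26 kg, with a lip 4 mm deep below it that sits inside the rim with 4 mm play. Origin: centre of the lip's underside (height 0 when the lid lies on the table, 50 mm on the case); x along its length, z up through the knob. Plate top at z = 8 mm.
- lid_knob (a point): Centre of the lid's black round knob: head 26 mm across, from 20 to 38 mm above the lid's origin, on a 14 mm stem; this point is 30 mm above the lid's origin, on its axis.
- lever: Loose steel lever 154 mm long, 0.25 to 0.5 kg: dark round boss (40 mm across, 24 high, bore 18), bright bar 14 mm wide and 14 high, small eye (20 mm across, 14 high, bore 8); undersides flush. Origin: centre of the bore at the underside; x along the bar to the eye, z up. Starts in the case, hidden under the lid.
- lever_balance (a point): Balance point (centre of mass along the bar) of the lever: on the bar 39 mm from the bore's centre toward the eye, at mid-height of the bar, 7 mm above the underside. The bar is free from 20 to 114 mm from the bore's centre.
- lever_eye (a point): Centre of the lever's small eye at the underside, 124 mm from the bore's centre.
- fixture: Aluminium locating block 176 x 50 mm, top 30 mm above the table, on a dark base 200 x 64 mm, fixed on the table. Origin: centre of its underside; x from the thick pin to the thin pin, z up. The pins stand 124 mm apart, 62 mm either side of the centre, tips 50 mm above the table.
- pin_big (a point): Centre of the tip of the thick dowel pin (14 mm across, on a 28 mm collar), 50 mm above the table.
- pin_small (a point): Centre of the tip of the thin dowel pin (6 mm across, on a 12 mm collar), 50 mm above the table.
- lens_tube: Black lens tube standing on the table, 30 mm across, 30 mm high, a bystander. Origin: centre of its underside.
- dropper: Brown dropper bottle standing on the table, 38 mm across, 115 mm high, a bystander. Origin: centre of its underside.
- optic_box: Round clear optic box on the table, 41 mm across, 18 mm high, a bystander. Origin: centre of its underside.

How it is judged:
By the outcome, as a careful person would: the job done as asked, in the order asked, and still so for the second after the job is handed in, while the arm keeps its last pose, push and grip.
It also fails if it takes over 64 s, if anything falls off the work surface, if the arm or the gripper's body presses on something with over 40 N, if the wrist force passes 120 N, or if a joint passes its speed limit or range.

## Working session

There is one attempt and no reset: what is moved stays moved. The work goes in short steps, Python scripts to look and compute and a shell command to move; the robot and the scene stay as the last step left them, time stands still between calls to the robot, and variables do not carry over. Pictures are saved under pics/ and viewed, at most 10 in all, crops included, and the job is handed in when it is done.

```bash
ls; mkdir -p pics
python3 - <<'E'
from workcell import manip, camrig, order
import cv2,numpy as np
print(manip.state())
for n in ("scene","top"):
    im=camrig.capture(n); cv2.imwrite(f"pics/{n}0.png",cv2.cvtColor(im,cv2.COLOR_RGB2BGR))
    c=camrig.camera_info(n); print(n,{k:(np.round(v,3).tolist() if not isinstance(v,str) else v) for k,v in c.items()})
print(camrig.camera_info("wrist"))
E
```

```text
jog.py
pics
workcell.py
{'clock': 0.0, 'joints': array([ 1.00390221e+00,  2.45823432e-01,  1.55896768e+00, -3.22710579e-05,
        1.33870355e+00, -1.74094080e-01]), 'joint_velocities': array([ 2.00869027e-03, -8.92625714e-05, -2.02561724e-04,  2.09598315e-03,
        7.86280777e-04,  1.14258541e-03]), 'effort': array([ 1.31910365e-03, -4.15826547e+01, -3.14610922e+01,  6.84791501e-02,
        3.31464072e-02, -1.58089515e-04]), 'ee_pos': array([248.48349292, 599.9932816 , 204.36428911]), 'tool_rot': array([-3.13971396e+00, -2.98541252e-04,  2.74879978e+00]), 'wrist_force': array([ 0.11013284, -0.17259286, -0.08994902]), 'moment': array([-0.00276283,  0.02752747, -0.00844082]), 'gripper_force': 0.0, 'grip_width': 1.0040675908383245}
scene {'fx': 431.066, 'fy': 431.066, 'cx': 252.693, 'cy': 195.851, 'cam_to_world': [[0.713, 0.454, -0.534, -36.284], [-0.701, 0.461, -0.544, -809.833], [-0.0, 0.763, 0.647, 741.31], [0.0, 0.0, 0.0, 1.0]]}
top {'fx': 395.548, 'fy': 395.548, 'cx': 262.958, 'cy': 188.167, 'cam_to_world': [[0.015, 0.988, -0.155, 362.485], [-1.0, 0.016, 0.002, -204.178], [0.004, 0.155, 0.988, 1197.725], [0.0, 0.0, 0.0, 1.0]]}
{'fx': 297.3186396354542, 'fy': 297.3186396354542, 'cx': 256.1666499731393, 'cy': 191.07373607637695, 'T_tool_cam': array([[-6.24522995e-04,  9.69352177e-01,  2.45674513e-01,
         7.06008009e+01],
       [ 9.99999614e-01,  4.53388734e-04,  7.53148525e-04,
         9.78858421e-01],
       [ 6.18680106e-04,  2.45674888e-01, -9.69352086e-01,
        -1.78802034e+02],
       [ 0.00000000e+00,  0.00000000e+00,  0.00000000e+00,
         1.00000000e+00]])}
```

View pics/top0.png

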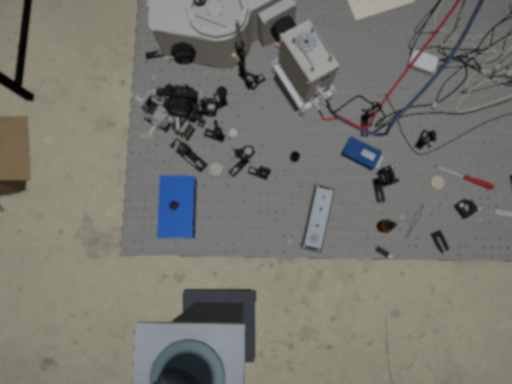

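View pics/scene0.png

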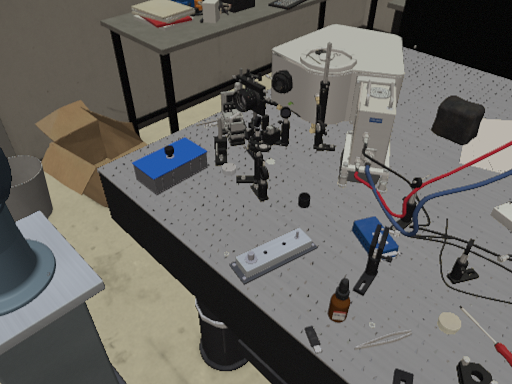

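The top view shows the lid (centre about 177,207, knob 174,205), the fixture (318,218), the lens tube (295,156) and the dropper (386,226). The case and fixture both run roughly along x, and the table between them is bare. Next I'll measure.

```bash
cat > h.py <<'E'
from workcell import manip, camrig, order
import cv2,numpy as np
from scipy.spatial.transform import Rotation as R
def ray(n,u,v,T=None):
    c=camrig.camera_info(n)
    if n=="wrist":
        d=np.array([u-c["cx"],v-c["cy"]]);r=np.hypot(*d);th=r/c["fx"]
        q=np.array([d[0]/r*np.sin(th),-d[1]/r*np.sin(th),-np.cos(th)]) if r>0 else np.array([0,0,-1.])
        M=T@c["T_tool_cam"]
    else:
        q=np.array([(u-c["cx"])/c["fx"],-(v-c["cy"])/c["fy"],-1]);M=np.array(c["cam_to_world"])
    return M[:3,3],M[:3,:3]@q
def hit(n,u,v,z,T=None):
    o,d=ray(n,u,v,T);return (o+d*(z-o[2])/d[2])[:2]
def tool():
    s=manip.state();T=np.eye(4);T[:3,:3]=R.from_euler("xyz",s["tool_rot"]).as_matrix();T[:3,3]=s["ee_pos"];return T
def proj(n,p,T=None):
    c=camrig.camera_info(n);M=np.array(c["cam_to_world"]) if n!="wrist" else T@c["T_tool_cam"]
    q=M[:3,:3].T@(np.array(p)-M[:3,3]);x,y,z=q[0],-q[1],-q[2]
    if n=="wrist":
        r=np.hypot(x,y);th=np.arctan2(r,z);return np.array([c["cx"]+c["fx"]*th*x/r,c["cy"]+c["fx"]*th*y/r])
    return np.array([c["cx"]+c["fx"]*x/z,c["cy"]+c["fy"]*y/z])
E
python3 - <<'E'
from h import *
t=cv2.imread("pics/top0.png");s=cv2.imread("pics/scene0.png")
b=t.astype(int);m=((b[...,0]>b[...,2]+80)).astype(np.uint8);m[:,:150]=0;m[:170]=0;m[:,205:]=0
cs,_=cv2.findContours(m,0,1);c=max(cs,key=cv2.contourArea)
box=cv2.boxPoints(cv2.minAreaRect(c));print("lid px",box)
P=np.array([hit("top",u,v,58) for u,v in box]);print(P.round(1),P.mean(0),[np.linalg.norm(P[i]-P[i-1]) for i in range(4)])
for n,u,v,z in (("top",174,205,88),("scene",169,150,88)): print("knob",n,hit(n,u,v,z))
print("lens",hit("top",295,156,30),hit("scene",304,195,30),"dropper",hit("top",385,226,60),"boxes",hit("top",216,170,18),hit("top",437,183,18),"blackthing",hit("top",260,173,0),hit("top",238,170,0),"edge",hit("top",230,255,0),"fix ends",hit("top",322,186,30),hit("top",313,250,30))
A=cv2.resize(t[150:262,150:350],None,fx=4,fy=4,interpolation=2)[:,:800]
cv2.imwrite("pics/c1.png",A)
B=cv2.resize(s[220:290,220:330],None,fx=7,fy=7,interpolation=2);cv2.imwrite("pics/c2.png",B)
E
```

```text
lid px [[157.30077 235.9767 ]
 [159.33629 174.91121]
 [194.19756 176.07326]
 [192.16203 237.13875]]
[[398.4  94. ]
 [576.   98.2]
 [574.2  -4. ]
 [396.6  -5.7]] [486.30129208  45.61205265] [np.float64(99.75867817066352), np.float64(177.69135273275768), np.float64(102.1907523332179), np.float64(177.58923302085284)]
knob top [484.82512623  44.0864764 ]
knob scene [476.60790602  32.72969707]
lens [ 646.10493926 -301.46909558] [ 647.18418888 -300.83548816] dropper [ 436.88015805 -558.07836157] boxes [601.4626767  -62.41410964] [ 572.13382394 -733.14345866] blackthing [ 597.87350357 -196.16886646] [ 606.20656047 -128.11685574] edge [ 347.19350534 -110.7529112 ] fix ends [ 555.35617947 -382.54681302] [ 365.66905633 -354.79241462]
```

View pics/c1.png

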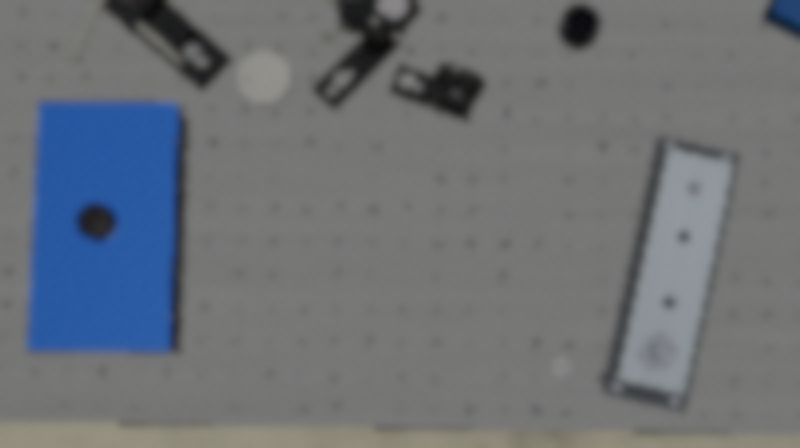

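View pics/c2.png

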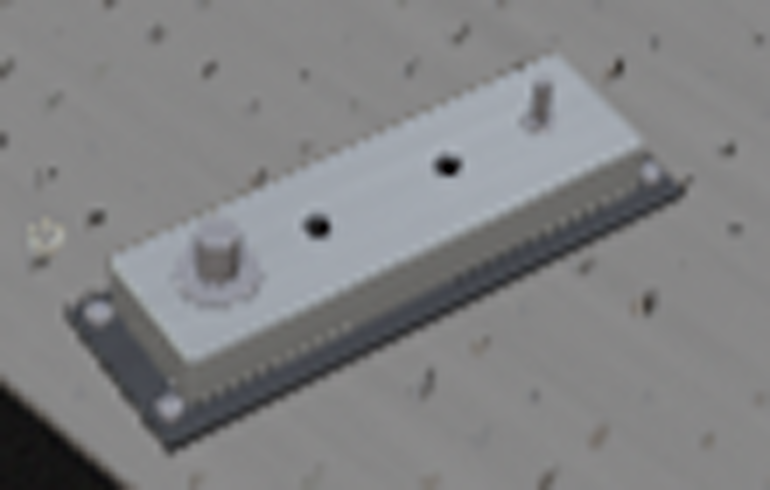

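In the crops the thick pin is at the near (robot) end: top about (314.5,236.3), scene about (251.1,252.9). The thin pin is at the far end: top about (323.5,196.8), scene about (297.6,232). A round clear disc, taken as the optic box, lies at top (216,170).

```bash
cat >> h.py <<'E'
def delta(p,yaw,roll=np.pi):
    T=tool();Rt=R.from_euler("xyz",[roll,0,yaw]).as_matrix()
    return R.from_matrix(T[:3,:3].T@Rt).as_rotvec().round(4).tolist(),(T[:3,:3].T@(np.array(p)-T[:3,3])).round(1).tolist()
E
python3 - <<'E'
from h import *
for n,a,b in (("top",(314.5,236.3),(323.5,196.8)),("scene",(251.1,252.9),(297.6,232))):
    A,B=hit(n,*a,50),hit(n,*b,50);print(n,A,B,np.linalg.norm(B-A),np.arctan2(*(B-A)[::-1]))
print(delta([486,45,260],np.pi+.017))
E
```

```text
top [ 404.71941509 -356.70675504] [ 520.06679292 -383.63704919] 118.44939136173262 -0.22936270568608383
scene [ 399.75118108 -360.63663936] [ 518.63401433 -389.07980504] 122.23805346975635 -0.23483927038244623
([-0.0016, -0.0006, -0.4098], [-431.8, -422.0, -54.9])
```

The manual's scale: shifts go in units of 20 mm and turns go in units of 0.05 rad. Converting my numbers, -387 mm is -19.35, -55 mm is -2.75, -0.41 rad is -8.2.

```bash
python3 jog.py '0 0 0 0 0 -2.75 1;0 0 -2 -4.5 -4.4 -2.75 1;0 0 -5 -6.5 -6.35 -2.75 1;0 0 -8.2 -8.6 -8.4 -2.75 1;0 0 -8.2 -10.75 -10.5 -2.75 1;0 0 -8.2 -12.9 -12.6 -2.75 1;0 0 -8.2 -15.05 -14.7 -2.75 1;0 0 -8.2 -17.2 -16.8 -2.75 1;0 0 -8.2 -19.35 -18.9 -2.75 1;0 0 -8.2 -21.6 -21.1 -2.75 1;0 0 -8.2 -21.6 -21.1 -2.75 1;0 0 -8.2 -21.6 -21.1 -2.75 1'
python3 - <<'E'
from h import *
T=tool();np.save("T1.npy",T);im=camrig.capture("wrist");print(T.round(3),manip.state()["joints"].round(2),proj("wrist",[486,45,88],T))
cv2.imwrite("pics/w1.png",im[...,::-1])
E
```

```text
clock: 1.6
ee_pos: [486.7, 43.1, 259.9]
tool_rot: [3.142, -0.001, -3.129]
wrist_force: [-0.3, 0.6, 0.6]
grip_width: 0.999
gripper_force: 0.0
[[-1.00000e+00 -1.30000e-02 -1.00000e-03  4.86721e+02]
 [-1.30000e-02  1.00000e+00  0.00000e+00  4.31390e+01]
 [ 1.00000e-03  0.00000e+00 -1.00000e+00  2.59914e+02]
 [ 0.00000e+00  0.00000e+00  0.00000e+00  1.00000e+00]] [-0.14 -0.19  1.9   0.    1.43 -1.73] [257.30289511 175.71039669]
```

View pics/w1.png

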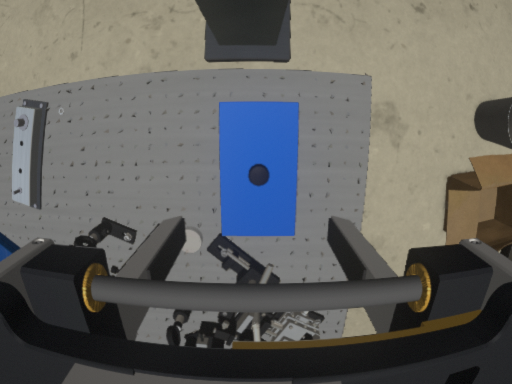

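The wrist view shows the lid at columns 219–298, rows 102–236, with the knob at (259,175). That matches the prediction to within 2 px.

Run:
```python
from h import *
T=np.load("T1.npy");b=cv2.imread("pics/w1.png").astype(int)
m=((b[...,0]>b[...,2]+60)&(b[...,0]>90)).astype(np.uint8);m[:,:150]=0;m[:90]=0;m[:,320:]=0;m[242:]=0
cs,_=cv2.findContours(m,0,1);c=max(cs,key=cv2.contourArea).reshape(-1,2)
P=np.array([hit("wrist",u,v,58,T) for u,v in c],np.float32)
print("lid",cv2.minAreaRect(P))
k=(b.sum(2)<150).astype(np.uint8);k=k[155:195,240:280];n,l,s,ce=cv2.connectedComponentsWithStats(k);i=1+s[1:,4].argmax();u,v=ce[i]+[240,155];print("knob",u,v,s[i],hit("wrist",u,v,86,T))
```

```text
lid ((485.43463134765625, 46.28131866455078), (180.46929931640625, 101.43644714355469), 0.5124622583389282)
knob 261.3050847457627 174.79661016949152 [ 10  10  18  20 118] [485.2087298   49.83391804]
```

To row units: 197 mm is 9.85, 3.2 mm is 0.16.

```bash
python3 jog.py '0 0 0 0.05 0.16 3 0.6;0 0 0 0.05 0.16 5.75 0.6;0 0 0 0.05 0.16 8.25 0.6;0 0 0 0.05 0.16 9.5 0.6;0 0 0 0.05 0.16 9.85 0.6;0 0 0 0.05 0.16 9.85 0.6' 30; python3 jog.py '0 0 0 0 0 0 0;0 0 0 0 0 0 0;0 0 0 0 0 0 0;0 0 0 0 0 0 0;0 0 0 0 0 0 0;0 0 0 0 0 0 0' 30
```

```text
clock: 2.4
ee_pos: [485.4, 49.2, 63.9]
tool_rot: [3.142, 0.0, -3.123]
wrist_force: [-0.2, -0.6, 0.5]
grip_width: 0.6
gripper_force: 0.0
clock: 3.15
ee_pos: [485.9, 48.1, 64.1]
tool_rot: [-3.141, 0.001, -3.124]
wrist_force: [-1.3, -1.8, 6.0]
grip_width: 0.268
gripper_force: 30.0
```

```bash
python3 jog.py '0 0 0 0 0 -0.25 0;0 0 0 0 0 -1 0;0 0 0 0 0 -2.25 0;0 0 0 0 0 -3.5 0;0 0 0 0.2 -1.5 -3.75 0;0 0 0 0.4 -3.75 -3.75 0;0 0 0 0.6 -6 -3.75 0;0 0 0 0.8 -8.25 -3.75 0;0 0 0 0.8 -9.5 -3.75 0;0 0 0 0.8 -9.9 -3.75 0;0 0 0 0.8 -9.9 -3.75 0'
python3 - <<'E'
from h import *
im=camrig.capture("top");cv2.imwrite("pics/t2.png",cv2.resize(im[140:270,130:350,::-1],None,fx=3.5,fy=3.5,interpolation=2))
E
```

```text
clock: 4.53
ee_pos: [472.7, -149.5, 138.6]
tool_rot: [3.141, 0.0, -3.125]
wrist_force: [0.2, -0.4, -0.7]
grip_width: 0.267
gripper_force: 30.0
```

View pics/t2.png

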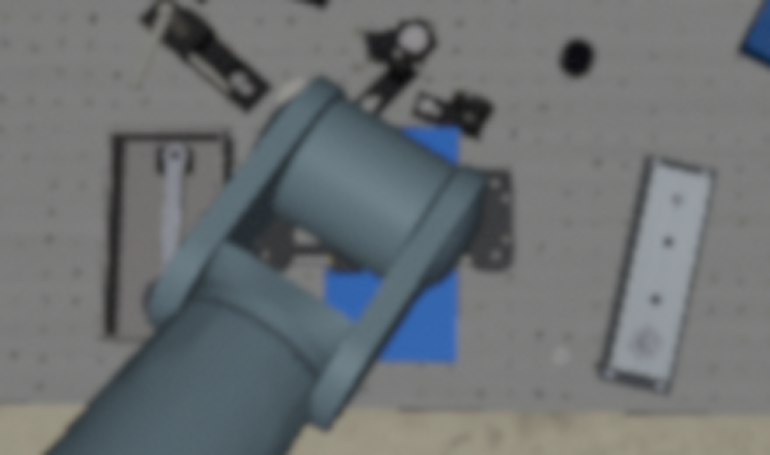

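The top view shows the lid hanging from the gripper over bare table. The case is open with the lever inside, its eye at the far end. Next I'll lower the lid.

```bash
python3 jog.py '0 0 0 0 0 2 0;0 0 0 0 0 4 0;0 0 0 0 0 5.25 0;0 0 0 0 0 5.75 0;0 0 0 0 0 5.95 0;0 0 0 0 0 6.05 0;0 0 0 0 0 6.1 0;0 0 0 0 0 6.125 0;0 0 0 0 0 6.125 0'; python3 jog.py '0 0 0 0 0 0.025 0;0 0 0 0 0 0.05 0;0 0 0 0 0 0.075 0;0 0 0 0 0 0.075 0'
```

```text
clock: 5.7
ee_pos: [472.9, -150.0, 16.3]
tool_rot: [-3.141, 0.001, -3.124]
wrist_force: [0.3, 0.5, -1.7]
grip_width: 0.269
gripper_force: 30.0
clock: 6.2
ee_pos: [472.7, -149.8, 14.4]
tool_rot: [3.141, -0.0, -3.124]
wrist_force: [0.5, 0.4, -2.1]
grip_width: 0.271
gripper_force: 30.0
```

```bash
for i in 1; do python3 jog.py '0 0 0 0 0 0.025 0;0 0 0 0 0 0.05 0;0 0 0 0 0 0.05 0'; done
```

```text
clock: 6.58
ee_pos: [472.8, -149.7, 14.1]
tool_rot: [3.141, -0.001, -3.124]
wrist_force: [-2.7, 1.9, 5.1]
grip_width: 0.27
gripper_force: 30.0
```

```bash
python3 jog.py '0 0 0 0 0 -0.025 0.4;0 0 0 0 0 -0.025 0.5;0 0 0 0 0 -0.025 0.6;0 0 0 0 0 -0.025 0.6;0 0 0 0 0 -1 0.6;0 0 0 0 0 -3 0.6;0 0 0 0 1.5 -5.5 0.5;0 0 0 0 4 -8.5 0.5;0 0 0 0.1 6.5 -11.5 0.5;0 0 0 0.2 9 -11.8 0.5;0 0 0 0.3 9.8 -11.8 0.5;0 0 0 0.3 9.8 -11.8 0.5'
python3 - <<'E'
from h import *
T=tool();np.save("T2.npy",T);im=camrig.capture("wrist");cv2.imwrite("pics/w2.png",im[...,::-1])
cv2.imwrite("pics/w2c.png",cv2.resize(im[90:250,90:310,::-1],None,fx=3.5,fy=3.5,interpolation=2))
E
```

```text
clock: 8.07
ee_pos: [463.4, 47.4, 250.1]
tool_rot: [-3.141, 0.002, -3.121]
wrist_force: [-0.8, -0.2, -0.1]
grip_width: 0.496
gripper_force: 0.0
```

View pics/w2c.png

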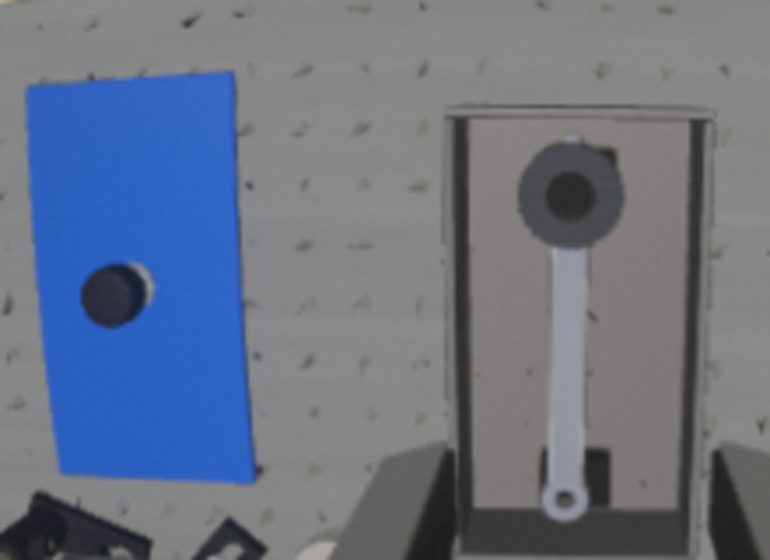

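The lid lies flat, knob up. The lever's bore is at wrist pixel (253.1,145.7) and its eye at (251.4,232.6).

Run:
```python
from h import *
T=np.load("T2.npy");A=hit("wrist",253.1,145.7,46,T);B=hit("wrist",251.4,232.6,36,T)
d=B-A;L=np.linalg.norm(d);y=np.arctan2(d[1],d[0]);bal=A+d/L*39;print(A,B,L,y,bal)
# bar centreline
b=cv2.imread("pics/w2.png").astype(int).sum(2)
for v in (168,180,192,204):
    r=b[v,235:275];print(v,[i+235 for i in range(40) if r[i]>440], r.max())
print(delta([*bal,0],np.pi+y))
```

```text
[430.13721004  43.18406344] [554.05985337  42.81580765] 123.9231904918623 -0.0029716498310706787 [469.13703785  43.06816927]
168 [248, 249, 250, 251, 252, 253, 254, 255, 256] 463
180 [248, 249, 250, 251, 252, 253, 254, 255, 256] 467
192 [248, 249, 250, 251, 252, 253, 254, 255] 472
204 [247, 248, 249, 250, 251, 252, 253, 254, 255] 462
([-0.0004, 0.0001, 0.0219], [-5.8, -3.4, 249.4])
```

To row units: 180 mm is 9, 170 mm is 8.5, 0.022 rad is 0.44.

```bash
python3 jog.py '0 0 0.44 -0.275 -0.17 3 0.35;0 0 0.44 -0.275 -0.17 6 0.35;0 0 0.44 -0.275 -0.17 8.5 0.35;0 0 0.44 -0.275 -0.17 9 0.35;0 0 0.44 -0.275 -0.17 9 0.35' 50
python3 -c "
from h import *
print(delta([469.1,43.1,10.5],np.pi-.003))"
```

```text
clock: 8.75
ee_pos: [469.3, 42.0, 69.8]
tool_rot: [-3.142, -0.0, 3.136]
wrist_force: [-0.7, -0.3, 0.8]
grip_width: 0.35
gripper_force: 0.0
([-0.0001, -0.0003, -0.0029], [0.1, 1.1, 59.3])
```

```bash
python3 jog.py '0 0 0 0 0.05 1.25 0.35;0 0 0 0 0.05 2.25 0.35;0 0 0 0 0.05 2.8 0.35;0 0 0 0 0.05 2.95 0.35;0 0 0 0 0.05 2.95 0.35'; python3 jog.py '0 0 0 0 0 0 0;0 0 0 0 0 0 0;0 0 0 0 0 0 0;0 0 0 0 0 0 0;0 0 0 0 0 0 0' 50
```

```text
clock: 9.38
ee_pos: [469.8, 43.6, 11.4]
tool_rot: [-3.141, 0.002, 3.137]
wrist_force: [-0.9, -0.7, -1.2]
grip_width: 0.352
gripper_force: 0.0
clock: 10.0
ee_pos: [469.4, 43.4, 11.0]
tool_rot: [-3.141, 0.001, 3.137]
wrist_force: [-0.9, -2.5, 5.1]
grip_width: 0.144
gripper_force: 50.0
```

To row units: -155 mm is -7.75, -150 mm is -7.5.

```bash
python3 jog.py '0 0 0 0 0 -0.2 0;0 0 0 0 0 -0.6 0;0 0 0 0 0 -1.5 0;0 0 0 0 0 -3 0;0 0 0 0 0 -5 0;0 0 0 0 0 -6.5 0;0 0 0 0 0 -7.5 0;0 0 0 0 0 -7.75 0;0 0 0 0 0 -7.75 0'; python3 jog.py '0 0 0 0 -1 0 0;0 0 0 0 -3 0 0;0 0 0 0 -5 0 0;0 0 0 0 -7 0 0;0 0 0 0 -9 0 0;0 0 0 0 -11 0 0;0 0 0 0 -12.5 0 0;0 0 0 0 -13.25 0 0;0 0 0 0 -13.6 0 0;0 0 0 0 -13.6 0 0;0 0 0 0 -13.6 0 0'
python3 - <<'E'
from h import *
T=tool();np.save("T3.npy",T);im=camrig.capture("wrist");cv2.imwrite("pics/w3.png",im[...,::-1])
for p in ([402,-358,50],[519,-387,50]): print(proj("wrist",p,T))
cv2.imwrite("pics/w3c.png",cv2.resize(im[80:280,40:300,::-1],None,fx=3,fy=3,interpolation=2))
E
```

```text
clock: 11.12
ee_pos: [468.5, 44.0, 164.9]
tool_rot: [3.141, -0.001, 3.137]
wrist_force: [-0.8, 0.2, -3.4]
grip_width: 0.142
gripper_force: 50.0
clock: 12.5
ee_pos: [467.6, -227.3, 165.3]
tool_rot: [3.141, -0.0, 3.138]
wrist_force: [-0.5, -0.5, -3.0]
grip_width: 0.144
gripper_force: 50.0
[130.034961   126.74935639]
[117.23429212 231.39596687]
```

View pics/w3c.png

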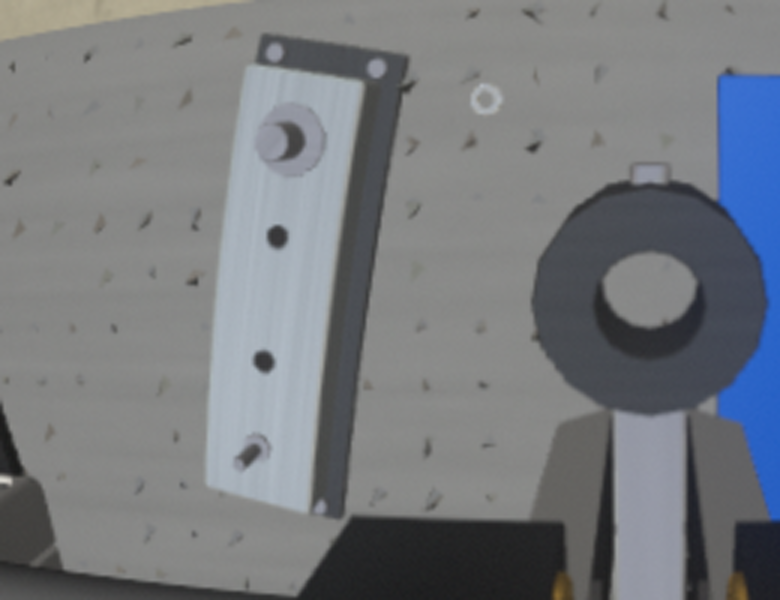

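The thick pin tip is at (130.7,127.3) and the thin tip at (120,233.7). The lever hangs level from the fingers, with its boss top rim centred near (256.8,181).

Run:
```python
from h import *
T=np.load("T3.npy");A=hit("wrist",130.7,127.3,50,T);B=hit("wrist",120,233.7,50,T)
d=B-A;L=np.linalg.norm(d);y=np.arctan2(d[1],d[0]);print(A,B,L,y)
print("bore rel TCP",hit("wrist",256.8,181,165.3+35,T)-T[:2,3])
m=(A+B)/2;u=np.array([np.cos(y),np.sin(y)]);print("bal target",m-u*23, "in tool now",delta([*(m-u*23),165],np.pi+y+.001))
```

```text
[ 402.62779473 -357.24818816] [ 521.73811871 -383.78118307] 122.02978774824544 -0.21918119119333518
bore rel TCP [-39.00474159   0.98424086]
bal target [ 439.73321308 -365.51378466] in tool now ([0.0002, -0.0001, 0.2145], [27.4, -138.3, 0.4])
```

To row units: -80 mm is -4, -138 mm is -6.9, 0.217 rad is 4.34.

```bash
python3 jog.py '0 0 1 0.2 -1 0 0;0 0 2 0.5 -2.5 0 0;0 0 3 0.8 -4 0 0;0 0 3.8 1.1 -5.5 0 0;0 0 4.34 1.3 -6.5 0 0;0 0 4.34 1.37 -6.9 0 0;0 0 4.34 1.37 -6.9 1 0;0 0 4.34 1.37 -6.9 2.25 0;0 0 4.34 1.37 -6.9 3.25 0;0 0 4.34 1.37 -6.9 3.75 0;0 0 4.34 1.37 -6.9 3.75 0;0 0 4.34 1.37 -6.9 3.75 0'
python3 - <<'E'
from h import *
T=tool();np.save("T4.npy",T);im=camrig.capture("wrist");cv2.imwrite("pics/w4.png",im[...,::-1])
s=camrig.capture("scene");print(delta([439.7,-365.5,69],np.pi-.221))
a=cv2.resize(im[100:260,170:340,::-1],(400,376),interpolation=2);b=cv2.resize(s[200:294,220:320,::-1],(400,376),interpolation=2)
cv2.imwrite("pics/j4.png",np.hstack([a,b]))
E
```

```text
clock: 14.05
ee_pos: [440.1, -366.6, 91.4]
tool_rot: [-3.141, 0.001, 2.92]
wrist_force: [0.6, 0.4, -3.5]
grip_width: 0.143
gripper_force: 50.0
([-0.0013, 0.0016, -0.0007], [0.7, 1.1, 22.6])
```

View pics/j4.png

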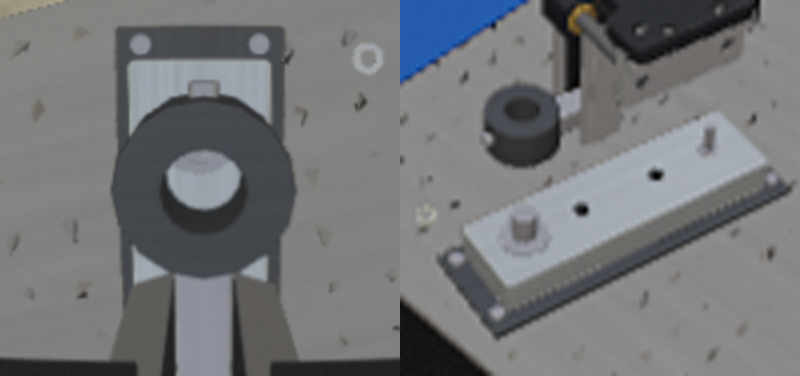

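The wrist view on the left shows the lever aligned with the fixture: boss centre at column 204, fixture centre at 200 (about 1 mm). The scene view on the right shows it clear above the pins. I'll lower the rest of the way.

To row units: 22 mm is 1.1, 21 mm is 1.05.

```bash
python3 jog.py '0 0 0 0.02 0 0.4 0;0 0 0 0.02 0 0.8 0;0 0 0 0.02 0 1.05 0;0 0 0 0.02 0 1.1 0;0 0 0 0.02 0 1.1 0;0 0 0 0.02 0 1.1 0;0 0 0 0.02 0 1.1 0'
python3 - <<'E'
from h import *
P=[]
for i in range(5): camrig.capture("top"); P.append(manip.state()["ee_pos"])
print(np.mean(P,0)); T=tool()
im=camrig.capture("wrist");s=camrig.capture("scene")[...,::-1].copy();w=im[...,::-1].copy()
A=np.array([402.6,-357.2]);u=np.array([np.cos(-.221),np.sin(-.221)])
for off,rad,z in ((0,20,104),(0,20,80),(124,10,94)):
  for n,I in (("scene",s),("wrist",w)):
    if n=="wrist" and off: continue
    c=np.array([proj(n,[*(A+u*off+rad*np.array([np.cos(a),np.sin(a)])),z],T) for a in np.linspace(0,6.28,40)])
    I=cv2.polylines(I,[np.int32(c*16)],True,(0,0,255),1,cv2.LINE_AA,4)
a=cv2.resize(w[100:260,170:340],(400,376),interpolation=2);b=cv2.resize(s[190:284,220:320],(400,376),interpolation=2)
cv2.imwrite("pics/j5.png",np.hstack([a,b]))
E
```

```text
clock: 15.02
ee_pos: [439.3, -366.1, 68.7]
tool_rot: [-3.141, 0.0, 2.92]
wrist_force: [-0.0, -0.0, -3.9]
grip_width: 0.146
gripper_force: 50.0
[ 439.21798876 -366.05936036   68.59993989]
```

View pics/j5.png

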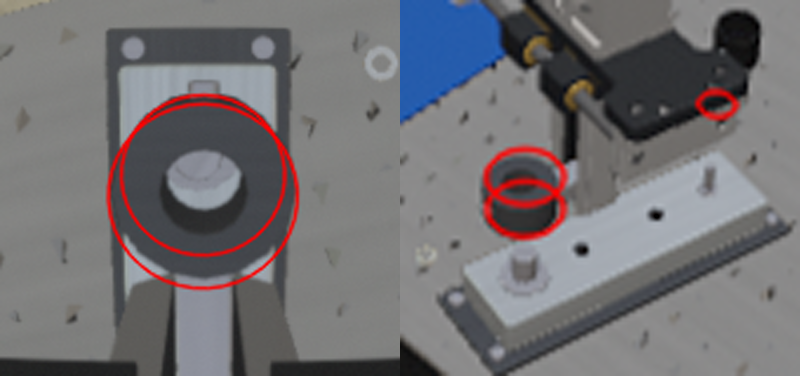

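The lever is above the pins. The overlay suggests an offset of about 1–2 mm, so I'll fit the boss and fixture outlines numerically in the wrist image.

```bash
cat > fit.py <<'E'
from h import *
from scipy.optimize import least_squares
from scipy.ndimage import map_coordinates
T=tool();g=cv2.cvtColor(camrig.capture("wrist"),cv2.COLOR_RGB2GRAY).astype(float)
def edge(p,q,n=9,sgn=1):  # subpixel edge from pixel p along direction q, +-n px, brightness rising if sgn>0
    q=q/np.linalg.norm(q);t=np.arange(-n,n+.01,.25);v=map_coordinates(g,[p[1]+t*q[1],p[0]+t*q[0]],order=1)
    d=sgn*np.gradient(np.convolve(v,np.ones(5)/5,"same"));d[:4]=d[-4:]=0;i=d.argmax();return p+t[i]*q,d[i]
def solve(model,x0,samples,n,sgn):
    x=np.array(x0,float)
    for it in range(4):
        E=[]
        for s in samples:
            p=proj("wrist",model(x,*s,0),T);q=proj("wrist",model(x,*s,2),T)-p;q/=np.linalg.norm(q);e,w=edge(p,q,n,sgn)
            if w>1.5:E.append((s,e,q))
        f=lambda y:[(proj("wrist",model(y,*s,0),T)-e)@q for s,e,q in E]
        r=least_squares(f,x,loss="soft_l1",f_scale=.3);x=r.x;n=max(3,n-2)
    print(len(E),"rms px",np.sqrt(np.mean(np.square(f(x)))).round(2));return x
boss=lambda x,a,o:[x[0]+(20+o)*np.cos(a),x[1]+(20+o)*np.sin(a),x[2]]
y0=-.221;c=np.array([402.6,-357.2])
ang=[y0+s*a for s in(1,-1) for a in np.radians(np.arange(55,110,3))]   # sides and bar-side, from the bar direction
b=solve(boss,[*c,104],[(a,) for a in ang],6,1);print("boss top",b)
def fx(x,lx,ly,ox,oy,o):
    l=np.array([lx+ox*o,ly+oy*o]);C,S=np.cos(x[2]),np.sin(x[2]);return [x[0]+C*l[0]-S*l[1],x[1]+S*l[0]+C*l[1],30]
S=[(l,s*25,0,s) for s in(1,-1) for l in np.arange(-84,-64,2)]+[(-88,l,-1,0) for l in range(-22,23,3)]
m=c+62*np.array([np.cos(y0),np.sin(y0)])
f=solve(fx,[*m,y0],S,6,-1);print("fixture",f,"pin from it",f[:2]-62*np.array([np.cos(f[2]),np.sin(f[2])]))
# lever bar direction (top face z = b2-10)
br=lambda x,l,s,o:[b[0]+l*np.cos(x[0])-(x[1]+s*(7+o))*np.sin(x[0]),b[1]+l*np.sin(x[0])+(x[1]+s*(7+o))*np.cos(x[0]),b[2]-10]
e=solve(br,[y0,0],[(l,s) for s in(1,-1) for l in range(21,30)],4,-1);print("bar",e,"tool yaw",np.arctan2(T[1,0],T[0,0])-np.pi,T[:3,3])
d=fx(f,-62,0,0,0,0)[:2]-b[:2];print("shift world",d,"tool",T[:3,:3].T@[*d,0])
E
python3 fit.py
```

```text
Traceback (most recent call last):
  File "fit.py", line 21, in <module>
    b=solve(boss,[*c,104],[(a,) for a in ang],6,1);print("boss top",b)
  File "fit.py", line 16, in solve
    r=least_squares(f,x,loss="soft_l1",f_scale=.3);x=r.x;n=max(3,n-2)
  File "fit.py", line 15, in <lambda>
    f=lambda y:[(proj("wrist",model(y,*s,0),T)-e)@q for s,e,q in E]
                 ~~~~^^^^^^^^^^^^^^^^^^^^^^^^^
  File "h.py", line 18, in proj
    c=camrig.camera_info(n);M=np.array(c["cam_to_world"]) if n!="wrist" else T@c["T_tool_cam"]
ValueError: time passes only in moves, steps and waits
```

```bash
sed -i 's/^def ray/from functools import lru_cache\n@lru_cache\ndef info(n): return camrig.camera_info(n)\ndef ray/; s/c=camrig.camera_info(n)/c=info(n)/' h.py; python3 fit.py
```

```text
36 rms px 1.01
boss top [ 401.96149326 -357.3244062   102.57384872]
34 rms px 0.64
fixture [ 4.63124381e+02 -3.72060649e+02 -2.15683897e-01] pin from it [ 402.5609048  -358.79168657]
17 rms px 0.52
bar [-0.17349752 -0.77600885] tool yaw -0.22177820254809477 [ 439.17590981 -366.00242704   68.49247804]
shift world [ 0.59941154 -1.46728038] tool [-9.07480435e-01 -1.29949419e+00  8.29595239e-05]
```

The fits put the boss about 1.5 mm off the thick pin, with yaw matching. I'll apply a small correction and then check it numerically.

To row units: -1 mm is -0.05, -1.1 mm is -0.055.

```bash
python3 jog.py '0 0 0 -0.05 -0.055 -0.025 0;0 0 0 -0.05 -0.055 -0.025 0;0 0 0 -0.05 -0.055 -0.025 0;0 0 0 -0.05 -0.055 -0.025 0'; python3 fit.py
python3 - <<'E'
from h import *
# lid check in top image
b=camrig.capture("top").astype(int);m=((b[...,2]>b[...,0]+60)).astype(np.uint8);m[:175]=0;m[245:]=0;m[:,:190]=0;m[:,320:]=0
cs,_=cv2.findContours(m,0,1);c=max(cs,key=cv2.contourArea).reshape(-1,2);print("lid",cv2.minAreaRect(np.array([hit("top",u,v,8) for u,v in c],np.float32)))
E
```

```text
clock: 15.98
ee_pos: [439.9, -367.3, 68.9]
tool_rot: [3.142, -0.0, 2.92]
wrist_force: [0.1, 0.2, -3.3]
grip_width: 0.141
gripper_force: 50.0
36 rms px 0.95
boss top [ 402.92844694 -358.34248027  100.90804091]
35 rms px 0.49
fixture [ 4.63127223e+02 -3.72298102e+02 -2.17859944e-01] pin from it [ 402.5927646  -358.89738193]
16 rms px 0.44
bar [-0.22503947  0.2533437 ] tool yaw -0.22178161605315871 [ 439.88166916 -367.26430685   68.93400855]
shift world [-0.33568234 -0.55490166] tool [ 2.05399923e-01 -6.15149866e-01 -1.46042466e-06]
lid ((472.2279357910156, -148.3024444580078), (178.29962158203125, 99.92716979980469), 0.9467964172363281)
```

Everything agrees to within a millimetre, the lever is held about 30 mm above the tips, and the lid lies flat on the table. Handing in.

```bash
python3 -c "
from workcell import manip, camrig, order
print(order.hand_in())"
```

```text
the job is handed in; nothing more can be done
None
```

The job is handed in at about 16 s: the lid lies flat, knob up, on the bare table, and the lever is still held level over the fixture, its boss within about 1 mm of the thick pin and bar aligned, about 3 cm clear of the tips; the eye over the thin pin was not checked separately, and the hand-in returned no verdict.

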